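Put two fish tins away in the part-filled sandwich box

ROBOT

A 6-joint arm with a two-finger parallel gripper is mounted at the origin on the work surface. World frame = base frame: x ahead of the robot, y to its left, z up, the work surface at z = 0. Lengths are in m, angles in rad, forces in N, time in s.
With the tool pointing down it reaches from about 0.375 to 0.9 m from the base axis. Payload 3.1 kg.
Tool frame: the origin (TCP) lies where the fingers leave the gripper's body, on its centre line; the fingertips stand 73 mm ahead of it and the grasp point (between the pads) lies 54 mm ahead of it; z points along the fingers, y is the line along which they close (so a half turn about z gives the same grasp; the last joint's range is limited). The gripper opens to 85 mm and grips with 20 to 120 N. Pads are 22 mm wide; open, the fingers measure 114 mm over their backs; the gripper's body (76 mm by 85 mm) begins 54 mm behind the grasp point. The pads swing forward as they close: fully open they stand 13 mm farther back than shut.
Start: joints at [1.169, 0.527, 1.433, -0, 1.181, -0.178], TCP at [0.138, 0.61, 0.304] pointing down, gripper open.
Joint ranges: [-3.08, 3.08], [-0.75, 2.2], [0.22, 2.44], [-1.43, 4.57], [0, 2.65], [-2.85, 2.85]. Speed limits (rad/s): [2.79, 2.79, 3.14, 3.14, 3.14, 3.14].

INTERFACE

Orientations are given as a unit quaternion [x, y, z, w].
In Python, from station import manip gives the robot as it stands.
- The arm moves only by the tool step_arm, never from a script. Its argument "moves" is one flat list of numbers, 5 for each row, row after row: the opening, from 0 (shut) to 1 (fully open), then the shift along the world's x, y, z scaled (see below), then the turn about the world's z scaled (see below). In form: [fingers, x, y, z, yaw, fingers, x, y, z, yaw, ...]. A call has 1 to 12 rows; each row is the pose to reach, as a shift and turn from the pose commanded when the call began, turning the shorter way round; what a row does not reach only later rows make up. The controller multiplies each number of a shift by 200 mm and each number of a turn by pi rad. A row lasts 1/8 s, in which the tool goes at most 62.5 mm and 10.7 degrees, less where a joint would pass 70% of its speed; a pose out of reach is approached as far as the arm can. A call with a number of a shift or a turn outside -1 to 1 is refused whole. A call with a gripper value outside its range is refused whole. The fingers move at their own pace and stop on an object; "grip_force" is the grip in N (left out, the last holds). Time passes only in rows, so rows that repeat a pose let the fingers close. It gives the time, the measured TCP pose, the force, the opening and the grip force at its end, in the units of the state.
- manip.sense(): the state, without advancing time (a new reading comes with each control period).
- manip.snapshot(name): name is "scene" or "top" or "wrist"; returns a dict with "color" (400x640x3 uint8, blue, green, red), "z_map" (400x640 float32, m along the optical axis (not along the pixel's ray), 0 where there is no reading), "fovy" (degrees; the focal length in pixels is half the picture's height over the tangent of half this angle, whatever the lens; pixels are square), "cx", "cy" (the principal point, pixels), "k1" (the pictures are not rectified: a ray, as slopes to the right and down, at radius r is drawn at 1 + k1 r^2 times it, then the intrinsics apply), "R" (3x3) and "t" (3): a world point X has camera coordinates R X + t; the wrist camera has in their place "mount" (4x4, takes a point from camera to tool coordinates, whose origin is the TCP and whose axes are the flange's). Camera axes: x right, y down, z forward; pixel columns grow to the right and rows downward; lengths in m; the calibration is good to about 2 mm. A picture is of the moment at which its call begins: read the wrist's pose just before it.
- manip.sign_off(): hands the job in; it is judged then, once.
The state is a dict: "t": time; "q": joint angles; "qd": joint speeds; "tau": joint torques, N m; "tcp_pos": TCP position; "tool_rot": TCP orientation; "force": force on the tool from outside, world axes, zero at the start; "ft_torque": the same for the moment, N m; "finger_gap": opening from 0.0 (shut) to 1.0 (fully open); "gripper_force": force on a finger pad.
Only numpy, scipy, OpenCV 4.12 (cv2) and the standard library are available. Lean on these libraries where they do the work, as an engineer would, in place of code of your own. Each camera call takes 0.05 s, during which the arm holds its last target. There are 200 camera calls.

TASK

Put the two flat rectangular tins away in the deep yellow sandwich box, one after the other: lower the first until you feel it rest on whatever is inside, in the middle of the box with its long sides along the box's long sides, let go, then set the second squarely on top of it, edges flush. Lower both gently, neither dropping them nor pressing hard, and leave everything else on the block where it is.

Things in the scene. Friction and masses are not known exactly. Their poses are not given: they have to be found in the camera images.
- tin_a_center (a point): a flat rectangular aluminium fish tin, 104 x 58 x 22 mm, 0.1 to 0.25 kg, lying flat with its lid up on the block. This point is its centre, 11 mm above its underside; x along its 104 mm length, y along its 58 mm width, z up. Both tins are alike, have flat faces and stack plainly; either may go first.
- tin_b_center (a point): The other tin: a flat rectangular aluminium fish tin, 104 x 58 x 22 mm, 0.1 to 0.25 kg, lying flat with its lid up on the block. This point is its centre, 11 mm above its underside; x along its 104 mm length, y along its 58 mm width, z up. Both tins are alike, have flat faces and stack plainly; either may go first.
- box_rim (a point): centre of the open mouth of the yellow opaque plastic sandwich box, at rim height, 95 mm above the block; x along the box's long side, z up. The box has no lid, is fixed to the block, and measures 190 (x) x 166 (y) x 95 mm outside, walls 4 mm (a lip outside widens the top edge by 7 mm a side).
- box: the same box with its contents; origin at the centre of its underside, on the block. It is part-filled: a springy level pad of pale card covers its whole inside at an unknown depth, different each time, 26 to 60 mm below the rim. It yields about 1 mm per 2.5 N. In a fuller box the upper tin stands above the rim.
- round_tin_mid (a point): bystander: round flat tin, 84 mm across, 28 mm high; its middle.
- ramekin_mid (a point): bystander: white ceramic ramekin, 84 mm across, 40 mm high; its middle.
- jam_jar_mid (a point): bystander: glass jam jar, 68 mm across, 100 mm high; its middle.
- sugar_shaker_mid (a point): bystander: white ceramic sugar shaker, 68 mm across, 122 mm high; its middle.
- dowel_mid (a point): bystander: wooden rolling dowel lying along its own y, 42 mm thick, 340 mm long; its middle (it does not roll by itself).
- scoop_mid (a point): bystander: aluminium scoop, 55 mm wide, 175 mm long along its own x; near its middle, 15 mm up.

How it is judged:
By the outcome, as a careful person would: the job done as asked, in the order asked, and still so for the second after the job is handed in, with the robot touching nothing.
It also fails if it takes over 61 s, if anything falls off the work surface, if the arm or the gripper's body presses on something with over 40 N, if the wrist force passes 120 N, or if a joint passes its speed limit or range.

## Working session

There is one attempt and no reset: what is moved stays moved. The work goes in short steps, Python scripts to look and compute and a tool call to move; the robot and the scene stay as the last step left them, time stands still between calls to the robot, and variables do not carry over. Pictures are saved under pics/ and viewed, at most 10 in all, crops included, and the job is handed in when it is done.

Besides the shell and the picture viewer there is one more tool, called as name(argument=value, ...), one argument or row to a line, values as JSON. step_arm: Moves the arm, as the interface text tells. Its arguments: {"type":"object","properties":{"moves":{"type":"array","items":{"type":"number"}},"grip_force":{"type":"number"}},"required":["moves"]}

```bash
mkdir -p pics; cat > h.py <<'E'
import numpy as np, cv2
from scipy.spatial.transform import Rotation as Ro
from station import manip
def snap(name):
    s=manip.sense(); d=manip.snapshot(name); d['s']=s; return d
def cloud(d):
    h,w=d['z_map'].shape; f=h/2/np.tan(np.radians(d['fovy'])/2)
    K=np.array([[f,0,d['cx']],[0,f,d['cy']],[0,0,1]])
    u,v=np.meshgrid(np.arange(w),np.arange(h))
    p=np.stack([u,v],-1).reshape(-1,1,2).astype(np.float64)
    # the distortion here: drawn = ray*(1+k1 r^2)
    n=cv2.undistortPoints(p,K,np.array([d['k1'],0,0,0,0.])).reshape(h,w,2)
    z=d['z_map'].astype(float); P=np.dstack([n*z[...,None],z])
    if 'mount' in d:
        M=np.array(d['mount']); P=P@M[:3,:3].T+M[:3,3]
        R=Ro.from_quat(d['s']['tool_rot']).as_matrix(); P=P@R.T+np.array(d['s']['tcp_pos'])
    else: P=(P-np.array(d['t']))@np.array(d['R'])
    P[z<=0]=np.nan
    return P
E
python3 - <<'E'
from h import *
s=manip.sense(); print({k:np.round(v,3) for k,v in s.items()})
for n in('top','scene'):
    d=snap(n); P=cloud(d); np.save(n+'.npy',P); np.save(n+'_c.npy',d['color']); cv2.imwrite(f'pics/{n}.png',d['color'])
E
```

```text
{'t': np.float64(0.0), 'q': array([ 1.169,  0.528,  1.434, -0.   ,  1.181, -0.179]), 'qd': array([ 0.   ,  0.   ,  0.   ,  0.   , -0.001, -0.001]), 'tau': array([-2.0000e-03, -4.4235e+01, -1.7802e+01, -0.0000e+00,  9.0000e-03,
       -0.0000e+00]), 'tcp_pos': array([0.138, 0.609, 0.303]), 'tool_rot': array([ 0.111,  0.994, -0.001, -0.   ]), 'force': array([-0.383, -0.251, -0.142]), 'ft_torque': array([ 0.035,  0.029, -0.01 ]), 'gripper_force': np.float64(0.0), 'finger_gap': np.float64(1.001)}
```

View pics/top.png

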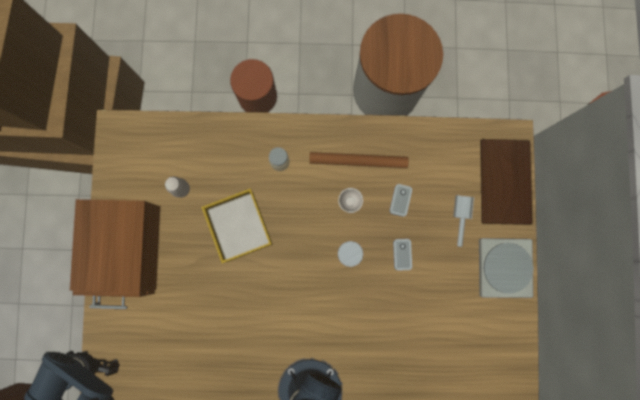

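View pics/scene.png

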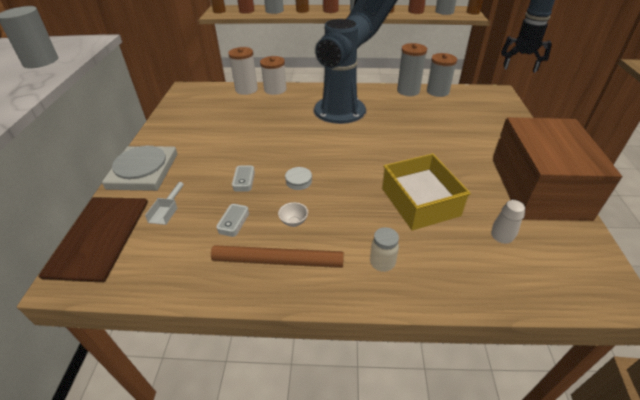

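The top view shows the tins at about (401,200) and (403,254), and the box at about (237,225). The ramekin is at (350,200) and the round tin at (350,254). Next I'll measure the tins and box.

```bash
python3 - <<'E'
from h import *
P=np.load('top.npy');C=np.load('top_c.npy').astype(int)
print('table z',np.nanmedian(P[270:330,150:450,2]), 'px', np.linalg.norm(P[300,301]-P[300,300]))
def rect(m,off=(0,0),name=''):
    pts=P[m][:,:2]; pts=pts[~np.isnan(pts).any(1)].astype(np.float32)
    (c,wh,a)=cv2.minAreaRect(pts); 
    if wh[0]<wh[1]: a+=90
    print(name,len(pts),np.round(c,4),np.round(wh,3),'long axis deg',round((a+90)%180-90,1),'mean',pts.mean(0).round(4),'z',np.nanmedian(P[m][:,2]).round(4))
z=P[...,2]
def win(r0,r1,c0,c1):
    m=np.zeros(z.shape,bool); m[r0:r1,c0:c1]=1; return m
rect(win(175,225,383,420)&(z>.012),name='A'); rect(win(232,280,387,420)&(z>.012),name='B')
w=win(180,270,195,280)
rect(w&(z>.08),name='rim')
i=w&(z>.02)&(z<.08); print('pad z',np.nanpercentile(z[215:235,227:247],[5,50,95]))
for n,b in dict(round=(235,273,330,370),ram=(182,220,332,370),jar=(140,180,262,295),shak=(170,205,155,195),dow=(145,175,300,415),scoop=(185,252,450,480)).items():
    rect(win(*b)&(z>.01),name=n)
E
```

```text
table z 0.0006936550217800482 px 0.003973136428177276
A 522 [ 0.6575 -0.2886] [0.106 0.122] long axis deg -4.9 mean [ 0.649  -0.2965] z 0.0233
B 533 [ 0.453  -0.3125] [0.149 0.079] long axis deg 0.1 mean [ 0.4624 -0.3038] z 0.0232
rim 545 [0.5465 0.2513] [0.197 0.172] long axis deg 22.1 mean [0.5481 0.2545] z 0.0943
pad z [0.02860781 0.03598388 0.04223308]
round 518 [ 0.4636 -0.128 ] [0.136 0.103] long axis deg 82.4 mean [ 0.4627 -0.1262] z 0.0285
ram 392 [ 0.6446 -0.1309] [0.123 0.125] long axis deg -86.1 mean [ 0.6463 -0.124 ] z 0.0247
jar 386 [0.7793 0.1242] [0.127 0.11 ] long axis deg 4.3 mean [0.7676 0.1192] z 0.0978
shak 410 [0.6753 0.4768] [0.119 0.121] long axis deg -87.1 mean [0.6685 0.4507] z 0.0994
dow 1201 [ 0.7868 -0.149 ] [0.103 0.378] long axis deg -88.7 mean [ 0.781  -0.1495] z 0.0387
scoop 371 [ 0.5905 -0.5216] [0.103 0.225] long axis deg -1.0 mean [ 0.5905 -0.5126] z 0.0191
```

step_arm(
  moves=[1, 0.3, -0.3, 0, 0, 1, 0.6, -0.6, 0, 0, 1, 0.8, -0.8, 0, 0, 1, 1, -1, 0, 0, 1, 1, -1, 0, 0],
)

```text
t: 0.72
tcp_pos: [0.3398, 0.4073, 0.3036]
tool_rot: [0.113, 0.994, -0.0, -0.0]
force: [-0.3, 0.2, -0.0]
finger_gap: 1.001
gripper_force: 0.0
```

step_arm(
  moves=[1, 0.2, -0.25, 0, 0, 1, 0.4, -0.5, 0, 0, 1, 0.6, -0.8, 0, 0, 1, 0.6, -0.8, 0, 0, 1, 0.6, -0.8, 0, 0, 1, 0.6, -0.8, 0, 0],
)

```text
t: 1.48
tcp_pos: [0.4569, 0.2506, 0.3037]
tool_rot: [0.11, 0.994, 0.0, -0.001]
force: [0.4, -0.2, 0.1]
finger_gap: 1.002
gripper_force: 0.0
```

```bash
python3 - <<'E'
from h import *
d=snap('wrist'); s=d['s']; print(s['t'],s['tcp_pos'],s['tool_rot'],s['force']); print(np.round(d['mount'],3),d['fovy'],d['k1'])
P=cloud(d); np.save('w1.npy',P); cv2.imwrite('pics/w1.png',d['color'])
print(P[200,320],P[20,320],P[380,320],P[200,20])
E
```

```text
1.475 [0.45689684 0.25061487 0.30369536] [ 1.10399663e-01  9.93887070e-01  4.78092599e-05 -6.36321303e-04] [ 0.42662347 -0.1669303   0.05240244]
[[-0.    -0.966 -0.259  0.065]
 [ 1.     0.    -0.001 -0.001]
 [ 0.001 -0.259  0.966 -0.069]
 [ 0.     0.     0.     1.   ]] 64.69334306111836 -0.05241280786707236
[0.48154907 0.24135934 0.0351239 ] [ 2.94639388e-01  2.83457712e-01 -7.43266992e-05] [0.44612286 0.2513244  0.31914169] [ 4.05571457e-01 -1.39808210e-01  1.25516565e-04]
```

View pics/w1.png

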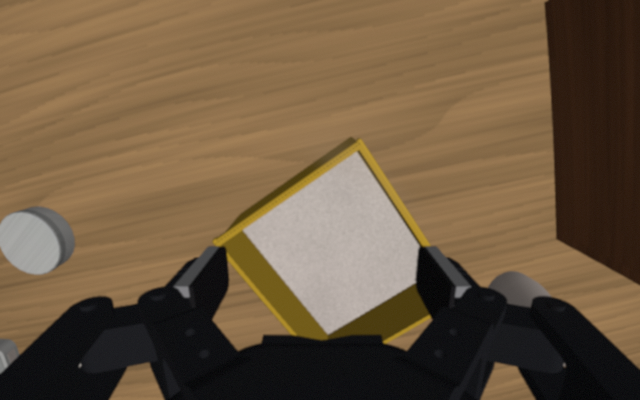

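The wrist view shows the box with three corners visible: (360,142), (218,240) and (428,245). The card pad is at z≈0.035, so it lies about 60 mm below the rim. I'll shift outward to see the whole box.

step_arm(
  moves=[1, 0.25, 0, 0.1, 0, 1, 0.5, 0, 0.2, 0, 1, 0.7, 0, 0.3, 0, 1, 0.7, 0, 0.3, 0, 1, 0.7, 0, 0.3, 0],
)

```text
t: 2.15
tcp_pos: [0.5963, 0.2507, 0.363]
tool_rot: [0.11, 0.994, -0.0, -0.001]
force: [-0.2, 0.2, -0.2]
finger_gap: 1.001
gripper_force: 0.0
```

```bash
cat >> h.py <<'E'
def fit(P,m,name=''):
    pts=P[m][:,:2]; pts=pts[np.isfinite(pts).all(1)].astype(np.float32)
    c,wh,a=cv2.minAreaRect(pts)
    if wh[0]<wh[1]: a+=90
    print(name,len(pts),'c',np.round(c,4),'size',np.round(wh,4),'long deg',round((a+90)%180-90,2))
def big(m):
    m=cv2.morphologyEx(m.astype(np.uint8),cv2.MORPH_OPEN,np.ones((2,2),np.uint8))
    n,l,st,_=cv2.connectedComponentsWithStats(m); return l==1+np.argmax(st[1:,4])
E
python3 - <<'E'
from h import *
d=snap('wrist'); s=d['s']; print(s['t'],s['tcp_pos'])
P=cloud(d); np.save('w2.npy',P); cv2.imwrite('pics/w2.png',d['color'])
hsv=cv2.cvtColor(d['color'],cv2.COLOR_BGR2HSV); z=P[...,2]
yel=(abs(hsv[...,0].astype(int)-25)<7)&(hsv[...,1]>150)
near=np.hypot(P[...,0]-.547,P[...,1]-.252)<.16
m=big(near&(abs(z-.095)<.005)&yel); fit(P,m,'rim')
m2=big(near&(abs(z-.036)<.004)); fit(P,m2,'pad'); print(np.nanmedian(z[m]),np.nanmedian(z[m2]))
cv2.imwrite('pics/w2m.png',np.hstack([d['color'][::2,::2],cv2.merge([m*255,m2*255,0*m]).astype(np.uint8)[::2,::2]]))
E
```

```text
2.15 [0.59631028 0.25072683 0.36300782]
rim 4205 c [0.5519 0.2507] size [0.2382 0.216 ] long deg 21.96
pad 19014 c [0.5427 0.2495] size [0.1831 0.1594] long deg 22.18
0.09377335187017866 0.03437166035820577
```

View pics/w2m.png

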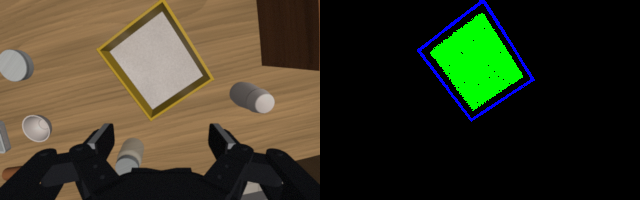

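The mask shows the whole pad inside the box at about (480,60) in the mask panel. The fit gives centre (0.543,0.2495) and long axis 22.1°. Now to the tins.

step_arm(
  moves=[1, 0.05, -0.3, 0, 0, 1, 0.1, -0.6, 0, 0, 1, 0.2, -0.9, 0, 0, 1, 0.2, -1, 0, 0],
)

```text
t: 2.7
tcp_pos: [0.6376, 0.047, 0.3632]
tool_rot: [0.113, 0.994, -0.0, -0.001]
force: [-0.3, -0.2, -1.0]
finger_gap: 1.001
gripper_force: 0.0
```

step_arm(
  moves=[1, 0, -0.3, 0, 0, 1, 0, -0.6, 0, 0, 1, 0, -0.9, 0, 0, 1, 0, -1, 0, 0],
)

```text
t: 3.2
tcp_pos: [0.6369, -0.1522, 0.3633]
tool_rot: [0.112, 0.994, 0.0, -0.001]
force: [0.1, -0.1, -0.7]
finger_gap: 0.999
gripper_force: 0.0
```

step_arm(
  moves=[1, 0.05, -0.3, 0, 0, 1, 0.1, -0.6, 0, 0, 1, 0.1, -0.7, 0, 0, 1, 0.1, -0.7, 0, 0, 1, 0.1, -0.7, 0, 0],
)

```text
t: 3.82
tcp_pos: [0.658, -0.2877, 0.3638]
tool_rot: [0.11, 0.994, 0.001, -0.001]
force: [0.4, -0.3, -0.2]
finger_gap: 0.997
gripper_force: 0.0
```

```bash
python3 - <<'E'
from h import *
d=snap('wrist'); s=d['s']; print(s['t'],s['tcp_pos'],s['tool_rot'])
P=cloud(d); np.save('w3.npy',P); cv2.imwrite('pics/w3.png',d['color']); z=P[...,2]
for n,c in dict(A=(.645,-.29),B=(.46,-.297)).items():
    m=big((np.hypot(P[...,0]-c[0],P[...,1]-c[1])<.075)&(z>.017)&(z<.03)); fit(P,m,n); print(np.nanmedian(z[m]))
E
```

```text
3.825 [ 0.65798707 -0.28767931  0.36382291] [ 1.10045647e-01  9.93925953e-01  9.08702973e-04 -5.74815511e-04]
A 3406 c [ 0.6504 -0.2988] size [0.0591 0.1086] long deg -12.62
0.02163240691304208
B 2722 c [ 0.4778 -0.3036] size [0.0693 0.0597] long deg 1.97
0.021624428055837336
```

View pics/w3.png

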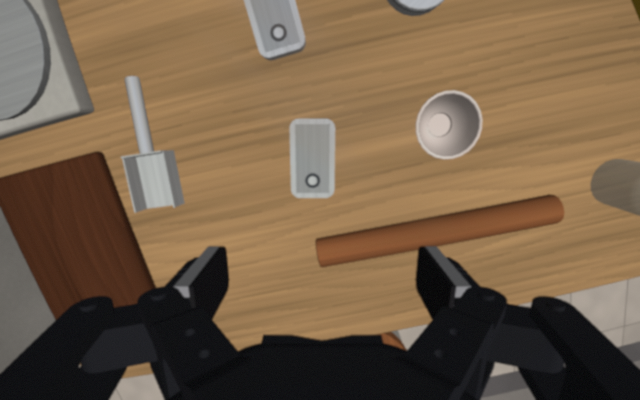

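The wrist view shows tin A at (312,158) with its length already along the tool's x, and tin B at about (275,28), partly cut off. A is at (0.650,-0.2985), -12.6°. I'll descend on A.

step_arm(
  moves=[1, -0.04, -0.054, -0.25, 0, 1, -0.04, -0.054, -0.5, 0, 1, -0.04, -0.054, -0.75, 0, 1, -0.04, -0.054, -1, 0, 1, -0.04, -0.054, -1, 0, 1, -0.04, -0.054, -1, 0],
)

```text
t: 4.62
tcp_pos: [0.6514, -0.3008, 0.1661]
tool_rot: [0.111, 0.994, -0.001, 0.001]
force: [0.6, -0.2, 0.7]
finger_gap: 0.998
gripper_force: 0.0
```

step_arm(
  moves=[1, 0, 0, -0.15, 0, 1, 0, 0, -0.3, 0, 1, 0, 0, -0.38, 0, 1, 0, 0, -0.42, 0, 1, 0, 0, -0.42, 0, 1, 0, 0, -0.42, 0],
  grip_force=30,
)

```text
t: 5.38
tcp_pos: [0.6508, -0.3017, 0.0813]
tool_rot: [0.111, 0.994, -0.001, 0.001]
force: [-0.4, 0.2, -0.6]
finger_gap: 1.003
gripper_force: 0.0
```

step_arm(
  moves=[1, 0, 0.015, -0.02, 0, 1, 0, 0.015, -0.02, 0, 0.6, 0, 0.015, -0.02, 0, 0.3, 0, 0.015, -0.02, 0, 0.3, 0, 0.015, -0.02, 0, 0.3, 0, 0.015, -0.02, 0, 0.3, 0, 0.015, -0.02, 0, 0.3, 0, 0.015, -0.02, 0],
)

```text
t: 6.38
tcp_pos: [0.6502, -0.2985, 0.0762]
tool_rot: [0.111, 0.994, -0.0, 0.0]
force: [0.8, -0.7, 1.7]
finger_gap: 0.673
gripper_force: 34.4
```

```bash
python3 - <<'E'
from h import *
d=snap('wrist'); s=d['s']; print(s['tcp_pos'],s['finger_gap'],s['gripper_force'],s['force'])
cv2.imwrite('pics/w4.png',d['color'])
P=cloud(d); z=P[...,2]
E
```

```text
[ 0.65023297 -0.29848041  0.07618476] 0.6728697067185355 34.39929485321045 [ 0.8482146  -0.68309175  1.65701634]
```

View pics/w4.png

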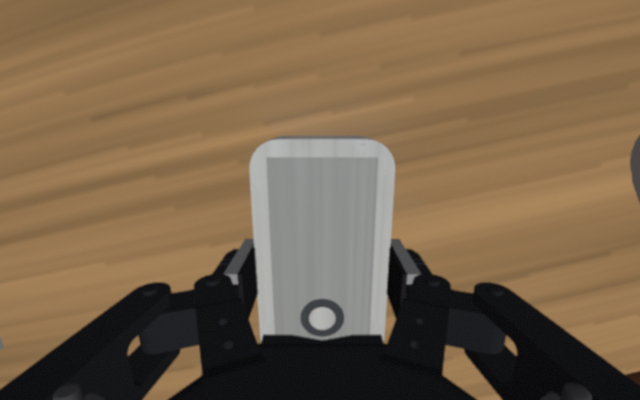

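Tin A is held square between the pads, gap 57 mm, with its near end at row 140. Next: lift it and measure where it sits in the hand.

step_arm(
  moves=[0.3, 0, 0, 0.1, 0, 0.3, 0, 0, 0.25, 0, 0.3, 0, 0, 0.5, 0, 0.3, 0, 0, 0.75, 0, 0.3, 0, 0, 0.9, 0, 0.3, 0, 0, 0.9, 0, 0.3, 0, 0, 0.9, 0],
)

```text
t: 7.3
tcp_pos: [0.6491, -0.2975, 0.2545]
tool_rot: [0.111, 0.994, 0.001, -0.001]
force: [-0.9, -0.2, -2.7]
finger_gap: 0.665
gripper_force: 34.0
```

```bash
cat >> h.py <<'E'
def inhand():
    # held tin in tool frame: near end (tool x), side centre (tool y), top face (tool z), yaw of the end edge
    d=snap('wrist'); s=d['s']; P=cloud(d); R=Ro.from_quat(s['tool_rot']).as_matrix()
    T=(P-np.array(s['tcp_pos']))@R
    np.save('T.npy',T); cv2.imwrite('pics/hand.png',d['color'])
    print('t',s['t'],'tcp',np.round(s['tcp_pos'],4),'F',np.round(s['force'],2),'gap',round(s['finger_gap'],3),round(s['gripper_force'],1))
    top=np.nanmedian(T[180:280,290:350,2]); m=big((abs(T[...,2]-top)<.004)&(np.arange(400)[:,None]<330)&(abs(T[...,1])<.035))
    ends=[(c,np.where(m[:,c])[0].min()) for c in range(285,356,5)]
    e=np.array([T[r,c] for c,r in ends]); k=np.polyfit(e[:,1],e[:,0],1)
    rows=range(170,230,5); l=np.array([T[r,np.where(m[r])[0].min()] for r in rows]); r=np.array([T[q,np.where(m[q])[0].max()] for q in rows])
    print('top z',top.round(4),'end x',np.median(e[:,0]).round(4),'slope deg',np.degrees(np.arctan(k[0])).round(2),'y',np.median(l[:,1]).round(4),np.median(r[:,1]).round(4))
    a=np.polyfit((l[:,0]+r[:,0])/2,(l[:,1]+r[:,1])/2,1); print('side slope deg',np.degrees(np.arctan(a[0])).round(2))
E
python3 -c "
from h import *
inhand()"
```

```text
t 7.3 tcp [ 0.6491 -0.2975  0.2545] F [-0.9  -0.22 -2.69] gap 0.665 34.0
top z 0.0545 end x 0.0556 slope deg 0.04 y -0.0295 0.0747
side slope deg -0.06
```

step_arm(
  moves=[0.3, 0, 0.12, 0, 0, 0.3, -0.05, 0.35, 0, 0, 0.3, -0.1, 0.6, 0, 0, 0.3, -0.15, 0.85, 0, 0, 0.3, -0.2, 1, 0, 0],
)

```text
t: 7.98
tcp_pos: [0.6083, -0.094, 0.2544]
tool_rot: [0.11, 0.994, 0.001, -0.002]
force: [0.4, -0.1, -0.7]
finger_gap: 0.673
gripper_force: 34.0
```

step_arm(
  moves=[0.3, -0.05, 0.25, 0, 0.04, 0.3, -0.1, 0.5, 0, 0.08, 0.3, -0.15, 0.75, 0, 0.12, 0.3, -0.2, 1, 0, 0.16, 0.3, -0.2, 1, 0, 0.193],
)

```text
t: 8.6
tcp_pos: [0.567, 0.1067, 0.2546]
tool_rot: [-0.195, 0.981, 0.001, -0.002]
force: [-0.7, -1.6, -2.2]
finger_gap: 0.668
gripper_force: 34.0
```

step_arm(
  moves=[0.3, -0.05, 0.2, 0, 0, 0.3, -0.1, 0.4, 0, 0, 0.3, -0.12, 0.6, 0, 0, 0.3, -0.12, 0.72, 0, 0, 0.3, -0.12, 0.74, 0, 0, 0.3, -0.12, 0.74, 0, 0, 0.3, -0.12, 0.74, 0, 0],
)

```text
t: 9.48
tcp_pos: [0.5458, 0.2489, 0.2556]
tool_rot: [-0.19, 0.982, -0.0, -0.001]
force: [-0.6, 0.1, -1.9]
finger_gap: 0.668
gripper_force: 34.0
```

```bash
cat >> h.py <<'E'
def pose():
    s=manip.sense(); R=Ro.from_quat(s['tool_rot']).as_matrix()
    print('t',round(s['t'],2),'tcp',np.round(s['tcp_pos'],4),'x-axis deg',np.degrees(np.arctan2(R[1,0],R[0,0])).round(2),'tilt',R[:,2].round(4),'F',np.round(s['force'],2),'q',np.round(s['q'],2))
E
python3 -c "
from h import *
pose();inhand()"
```

```text
t 9.47 tcp [0.5458 0.2489 0.2556] x-axis deg -158.08 tilt [-1.e-03 -5.e-04 -1.e+00] F [-0.57  0.07 -1.88] q [ 0.24  0.55  1.54 -0.    1.05 -1.71]
t 9.475 tcp [0.5458 0.2489 0.2556] F [-0.57  0.07 -1.88] gap 0.668 34.0
top z 0.0545 end x 0.0564 slope deg -0.02 y -0.0295 0.0668
side slope deg -13.63
```

step_arm(
  moves=[0.3, 0, 0.01, -0.15, 0, 0.3, 0, 0.01, -0.35, 0, 0.3, 0, 0.01, -0.5, 0, 0.3, 0, 0.01, -0.62, 0, 0.3, 0, 0.01, -0.67, 0, 0.3, 0, 0.01, -0.67, 0, 0.3, 0, 0.01, -0.67, 0],
)

```text
t: 10.4
tcp_pos: [0.5469, 0.2517, 0.123]
tool_rot: [-0.19, 0.982, 0.0, 0.001]
force: [-0.2, -0.3, -1.7]
finger_gap: 0.671
gripper_force: 33.9
```

step_arm(
  moves=[0.3, 0, 0, -0.02, 0, 0.3, 0, 0, -0.03, 0, 0.3, 0, 0, -0.03, 0],
)

```text
t: 10.78
tcp_pos: [0.546, 0.2518, 0.1159]
tool_rot: [-0.191, 0.982, -0.0, -0.0]
force: [-0.1, -0.3, -1.2]
finger_gap: 0.67
gripper_force: 33.9
```

step_arm(
  moves=[0.3, 0, 0, -0.005, 0, 0.3, 0, 0, -0.01, 0, 0.3, 0, 0, -0.01, 0],
)

```text
t: 11.15
tcp_pos: [0.546, 0.2517, 0.1138]
tool_rot: [-0.191, 0.982, -0.0, -0.0]
force: [-0.2, -0.1, -1.2]
finger_gap: 0.671
gripper_force: 33.9
```

step_arm(
  moves=[0.3, 0, 0, -0.005, 0, 0.3, 0, 0, -0.01, 0, 0.3, 0, 0, -0.01, 0],
)

```text
t: 11.52
tcp_pos: [0.546, 0.2517, 0.1118]
tool_rot: [-0.191, 0.982, -0.0, -0.0]
force: [-0.3, -0.1, -2.1]
finger_gap: 0.669
gripper_force: 33.9
```

step_arm(
  moves=[0.3, 0, 0, -0.005, 0, 0.3, 0, 0, -0.008, 0, 0.3, 0, 0, -0.008, 0],
)

```text
t: 11.9
tcp_pos: [0.5462, 0.2518, 0.1105]
tool_rot: [-0.191, 0.982, -0.0, 0.0]
force: [-0.7, 0.0, -0.1]
finger_gap: 0.668
gripper_force: 34.2
```

step_arm(
  moves=[0.3, 0, 0, -0.005, 0, 0.3, 0, 0, -0.005, 0, 0.3, 0, 0, -0.005, 0],
)

```text
t: 12.28
tcp_pos: [0.5461, 0.2517, 0.1096]
tool_rot: [-0.191, 0.982, -0.0, 0.0]
force: [-0.6, -0.2, 2.9]
finger_gap: 0.676
gripper_force: 34.4
```

Contact felt: about 3 N beyond the tin's weight. Now I'll release.

step_arm(
  moves=[0.72, 0, 0, 0, 0, 0.78, 0, 0, 0, 0, 0.85, 0, 0, 0, 0, 0.85, 0, 0, 0, 0, 0.85, 0, 0, 0, 0, 0.85, 0, 0, 0.1, 0, 0.85, 0, 0, 0.3, 0, 0.85, 0, 0, 0.55, 0, 0.85, 0, 0, 0.8, 0, 0.85, 0, 0, 1, 0, 0.85, 0, 0, 1, 0, 0.85, 0, 0, 1, 0],
)

```text
t: 13.78
tcp_pos: [0.5454, 0.2516, 0.3087]
tool_rot: [-0.191, 0.982, -0.0, -0.001]
force: [0.6, 0.2, -0.5]
finger_gap: 0.85
gripper_force: 0.0
```

```bash
cat >> h.py <<'E'
def placed(z0,name):
    d=snap('wrist'); P=cloud(d); z=P[...,2]; cv2.imwrite(f'pics/{name}.png',d['color'])
    near=np.hypot(P[...,0]-.5427,P[...,1]-.2495)<.085
    m=big(near&(abs(z-z0)<.006)); fit(P,m,'tin'); print('z',np.nanmedian(z[m]))
    cv2.imwrite(f'pics/{name}m.png',np.hstack([d['color'],cv2.merge([m*255]*3).astype(np.uint8)])[::2,::2])
E
python3 -c "
from h import *
pose();placed(.057,'p1')"
```

```text
t 13.78 tcp [0.5454 0.2516 0.3087] x-axis deg -158.03 tilt [-1.4e-03 -3.0e-04 -1.0e+00] F [ 0.6   0.15 -0.46] q [ 0.25  0.49  1.49  0.    1.16 -1.71]
tin 5392 c [0.5465 0.2521] size [0.1118 0.0602] long deg 21.95
z 0.05589463803275843
```

View pics/p1m.png

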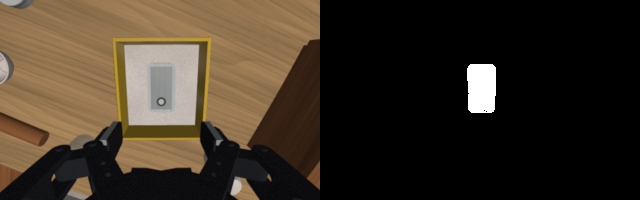

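The wrist view shows the tin squarely in the middle of the box, at full-scale pixel (322,175). The depth mask is slightly stretched, so I'll use the colour profile to get its ends.

```bash
cat >> h.py <<'E'
def plane_pt(d,s,u,v,z0):
    f=200/np.tan(np.radians(d['fovy'])/2); K=np.array([[f,0,d['cx']],[0,f,d['cy']],[0,0,1]])
    n=cv2.undistortPoints(np.array([[[u,v]]],float),K,np.array([d['k1'],0,0,0,0.])).ravel()
    M=np.array(d['mount']); R=Ro.from_quat(s['tool_rot']).as_matrix()
    r=R@M[:3,:3]@np.array([*n,1]); o=R@M[:3,3]+np.array(s['tcp_pos'])
    return o+r*(z0-o[2])/r[2]
E
python3 - <<'E'
from h import *
d=snap('wrist'); s=d['s']; g=cv2.cvtColor(d['color'],cv2.COLOR_BGR2GRAY).astype(int)
np.save('p1z.npy',d['z_map'])
c=g[:,312:330].mean(1); print('rows 70-290',list(zip(range(74,270,1),c[74:270].astype(int)))[40:165:1])
r=g[150:195].mean(0); print('cols',list(zip(range(240,405),r[240:405].astype(int)))[45:120])
for v in (85,90,124,128,222,226,250): print(v,plane_pt(d,s,321,v,.0565).round(4),plane_pt(d,s,321,v,.035).round(4))
P=cloud(d); print('z down col 321',[(v,round(float(P[v,321,2]),3)) for v in list(range(112,140,2))+list(range(212,264,3))])
E
```

```text
rows 70-290 [(114, np.int64(184)), (115, np.int64(186)), (116, np.int64(186)), (117, np.int64(186)), (118, np.int64(186)), (119, np.int64(185)), (120, np.int64(184)), (121, np.int64(184)), (122, np.int64(184)), (123, np.int64(183)), (124, np.int64(177)), (125, np.int64(162)), (126, np.int64(154)), (127, np.int64(166)), (128, np.int64(173)), (129, np.int64(174)), (130, np.int64(174)), (131, np.int64(174)), (132, np.int64(171)), (133, np.int64(163)), (134, np.int64(153)), (135, np.int64(148)), (136, np.int64(148)), (137, np.int64(147)), (138, np.int64(148)), (139, np.int64(147)), (140, np.int64(148)), (141, np.int64(147)), (142, np.int64(148)), (143, np.int64(147)), (144, np.int64(147)), (145, np.int64(147)), (146, np.int64(147)), (147, np.int64(147)), (148, np.int64(147)), (149, np.int64(147)), (150, np.int64(147)), (151, np.int64(147)), (152, np.int64(147)), (153, np.int64(147)), (154, np.int64(147)), (155, np.int64(147)), (156, np.int64(146)), (157, np.int64(146)), (158, np.int64(146)), (159, np.int64(145)), (160, np.int64(145)), (161, np.int64(145)), (162, np.int64(145)), (163, np.
[... 3426 characters left out ...]
0.2278 0.0565] [0.4927 0.2279 0.035 ]
128 [0.4958 0.2292 0.0565] [0.4966 0.2295 0.035 ]
222 [0.5872 0.266  0.0565] [0.5941 0.2687 0.035 ]
226 [0.5915 0.2677 0.0565] [0.5986 0.2705 0.035 ]
250 [0.6174 0.2782 0.0565] [0.6263 0.2817 0.035 ]
z down col 321 [(112, 0.033), (114, 0.032), (116, 0.033), (118, 0.034), (120, 0.033), (122, 0.034), (124, 0.034), (126, 0.055), (128, 0.055), (130, 0.056), (132, 0.056), (134, 0.056), (136, 0.056), (138, 0.056), (212, 0.055), (215, 0.056), (218, 0.055), (221, 0.055), (224, 0.055), (227, 0.033), (230, 0.033), (233, 0.032), (236, 0.034), (239, 0.034), (242, 0.033), (245, 0.034), (248, 0.035), (251, 0.034), (254, 0.041), (257, 0.05), (260, 0.059), (263, 0.064)]
```

step_arm(
  moves=[1, 0, -0.3, 0, 0, 1, -0.05, -0.6, 0, -0.04, 1, -0.1, -0.9, 0, -0.08, 1, -0.1, -1, 0, -0.111],
)

```text
t: 14.38
tcp_pos: [0.5246, 0.0489, 0.3077]
tool_rot: [-0.014, 1.0, -0.0, -0.002]
force: [0.6, -0.1, -0.6]
finger_gap: 1.003
gripper_force: 0.0
```

step_arm(
  moves=[1, 0, -0.3, 0, 0, 1, -0.05, -0.6, 0, 0, 1, -0.1, -0.9, 0, 0, 1, -0.1, -1, 0, 0],
)

```text
t: 14.88
tcp_pos: [0.5051, -0.1511, 0.3079]
tool_rot: [-0.015, 1.0, 0.001, -0.001]
force: [0.6, 0.7, -0.7]
finger_gap: 1.001
gripper_force: 0.0
```

step_arm(
  moves=[1, 0, -0.3, 0, 0, 1, -0.1, -0.6, 0, 0, 1, -0.15, -0.75, 0, 0, 1, -0.15, -0.75, 0, 0, 1, -0.15, -0.75, 0, 0],
)

```text
t: 15.5
tcp_pos: [0.4761, -0.2969, 0.3084]
tool_rot: [-0.018, 1.0, 0.001, -0.001]
force: [-0.5, 0.2, 0.8]
finger_gap: 1.0
gripper_force: 0.0
```

```bash
python3 - <<'E'
from h import *
pose(); d=snap('wrist'); s=d['s']
P=cloud(d); cv2.imwrite('pics/w5.png',d['color']); z=P[...,2]
for t in (.012,.017,.019):
    m=big((np.hypot(P[...,0]-.455,P[...,1]+.303)<.085)&(z>t)&(z<.03)); fit(P,m,'B')
    r,c=np.where(m); print(r.min(),r.max(),c.min(),c.max())
u=(c.min()+c.max())/2; print(plane_pt(d,s,u,r.min(),.022),plane_pt(d,s,u,r.max(),.022))
E
```

```text
t 15.5 tcp [ 0.4761 -0.2969  0.3084] x-axis deg -177.97 tilt [-0.0014  0.0024 -1.    ] F [-0.54  0.19  0.8 ] q [-0.76  0.44  1.59  0.    1.12 -2.36]
B 4586 c [ 0.4643 -0.3044] size [0.1111 0.0588] long deg 2.89
113 205 290 341
B 4586 c [ 0.4643 -0.3044] size [0.1111 0.0588] long deg 2.89
113 205 290 341
B 4586 c [ 0.4643 -0.3044] size [0.1111 0.0588] long deg 2.89
113 205 290 341
[ 0.40858584 -0.30708824  0.022     ] [ 0.5128972  -0.30392997  0.022     ]
```

step_arm(
  moves=[1, -0.058, -0.037, -0.25, 0.005, 1, -0.058, -0.037, -0.5, 0.005, 1, -0.058, -0.037, -0.75, 0.005, 1, -0.058, -0.037, -0.9, 0.005, 1, -0.058, -0.037, -0.9, 0.005, 1, -0.058, -0.037, -0.9, 0.005],
)

```text
t: 16.3
tcp_pos: [0.4654, -0.3053, 0.1303]
tool_rot: [-0.026, 1.0, -0.001, 0.001]
force: [-0.3, 0.2, 0.8]
finger_gap: 1.003
gripper_force: 0.0
```

```bash
python3 -c "
from h import *
pose()"
```

```text
t 16.3 tcp [ 0.4654 -0.3053  0.1303] x-axis deg -177.02 tilt [ 0.0013 -0.0011 -1.    ] F [-0.27  0.18  0.82] q [-0.78  0.69  1.74  0.    0.71 -2.4 ]
```

step_arm(
  moves=[1, -0.003, 0.004, -0.12, 0, 1, -0.003, 0.004, -0.22, 0, 1, -0.003, 0.004, -0.27, 0, 1, -0.003, 0.004, -0.27, 0, 1, -0.003, 0.004, -0.27, 0, 0.6, -0.003, 0.004, -0.27, 0, 0.3, -0.003, 0.004, -0.27, 0, 0.3, -0.003, 0.004, -0.27, 0, 0.3, -0.003, 0.004, -0.27, 0, 0.3, -0.003, 0.004, -0.27, 0, 0.3, -0.003, 0.004, -0.27, 0],
)

```text
t: 17.68
tcp_pos: [0.464, -0.305, 0.0761]
tool_rot: [-0.025, 1.0, -0.0, 0.0]
force: [-0.2, 1.2, 5.5]
finger_gap: 0.668
gripper_force: 33.3
```

step_arm(
  moves=[0.3, 0, 0, 0.1, 0, 0.3, 0, 0, 0.25, 0, 0.3, 0, 0, 0.5, 0, 0.3, 0, 0, 0.75, 0, 0.3, 0, 0, 0.9, 0, 0.3, 0, 0, 0.9, 0, 0.3, 0, 0, 0.9, 0],
)

```text
t: 18.55
tcp_pos: [0.4632, -0.3043, 0.2541]
tool_rot: [-0.025, 1.0, 0.001, -0.001]
force: [-0.1, 0.2, -1.3]
finger_gap: 0.672
gripper_force: 32.8
```

```bash
python3 -c "
from h import *
pose();inhand()"
```

```text
t 18.55 tcp [ 0.4632 -0.3043  0.2541] x-axis deg -177.11 tilt [-0.0017  0.0017 -1.    ] F [-0.07  0.17 -1.32] q [-0.78  0.5   1.66 -0.    0.98 -2.4 ]
t 18.55 tcp [ 0.4632 -0.3043  0.2541] F [-0.07  0.17 -1.32] gap 0.672 32.8
top z 0.0544 end x 0.056 slope deg 0.11 y -0.0296 0.0746
side slope deg -12.89
```

step_arm(
  moves=[0.3, 0.02, 0.12, 0, 0, 0.3, 0.05, 0.35, 0, 0, 0.3, 0.1, 0.6, 0, 0, 0.3, 0.15, 0.85, 0, 0, 0.3, 0.2, 1, 0, 0],
)

```text
t: 19.23
tcp_pos: [0.5025, -0.1009, 0.254]
tool_rot: [-0.026, 1.0, 0.001, -0.002]
force: [0.4, -0.8, -1.3]
finger_gap: 0.669
gripper_force: 32.8
```

step_arm(
  moves=[0.3, 0.05, 0.25, 0, 0.02, 0.3, 0.1, 0.5, 0, 0.05, 0.3, 0.15, 0.75, 0, 0.08, 0.3, 0.2, 1, 0, 0.106, 0.3, 0.2, 1, 0, 0.106],
)

```text
t: 19.85
tcp_pos: [0.5427, 0.0996, 0.254]
tool_rot: [-0.194, 0.981, 0.001, -0.001]
force: [-0.3, -1.2, -1.0]
finger_gap: 0.669
gripper_force: 32.8
```

```bash
python3 -c "
from h import *
pose()"
```

```text
t 19.85 tcp [0.5427 0.0996 0.254 ] x-axis deg -157.68 tilt [-0.0025  0.0011 -1.    ] F [-0.32 -1.22 -1.02] q [-0.02  0.5   1.67  0.    0.98 -1.98]
```

step_arm(
  moves=[0.3, 0, 0.2, 0, 0, 0.3, 0.01, 0.45, 0, 0, 0.3, 0.017, 0.65, 0, 0, 0.3, 0.017, 0.75, 0, 0, 0.3, 0.017, 0.757, 0, 0, 0.3, 0.017, 0.757, 0, 0, 0.3, 0.017, 0.757, 0, 0],
)

```text
t: 20.72
tcp_pos: [0.5473, 0.2451, 0.2552]
tool_rot: [-0.19, 0.982, -0.0, -0.0]
force: [0.1, -0.2, -1.1]
finger_gap: 0.669
gripper_force: 32.8
```

step_arm(
  moves=[0.3, 0, 0, -0.1, 0, 0.3, 0, 0, -0.25, 0, 0.3, 0, 0, -0.35, 0, 0.3, 0, 0, -0.4, 0, 0.3, 0, 0, -0.4, 0, 0.3, 0, 0, -0.4, 0],
)

```text
t: 21.48
tcp_pos: [0.5479, 0.2464, 0.1762]
tool_rot: [-0.19, 0.982, 0.0, 0.001]
force: [-0.2, 0.3, -1.2]
finger_gap: 0.668
gripper_force: 32.8
```

```bash
python3 -c "
from h import *
pose()"
```

```text
t 21.48 tcp [0.5479 0.2464 0.1762] x-axis deg -158.05 tilt [ 1.7e-03  4.0e-04 -1.0e+00] F [-0.18  0.29 -1.15] q [ 0.24  0.66  1.6  -0.    0.88 -1.72]
```

step_arm(
  moves=[0.3, -0.009, 0.0265, 0, 0, 0.3, -0.009, 0.0265, -0.08, 0, 0.3, -0.009, 0.0265, -0.15, 0, 0.3, -0.009, 0.0265, -0.17, 0, 0.3, -0.009, 0.0265, -0.17, 0, 0.3, -0.009, 0.0265, -0.17, 0],
)

```text
t: 22.22
tcp_pos: [0.5457, 0.2519, 0.1414]
tool_rot: [-0.191, 0.982, 0.0, 0.0]
force: [1.1, -0.8, -1.3]
finger_gap: 0.667
gripper_force: 32.8
```

```bash
python3 -c "
from h import *
pose()"
```

```text
t 22.23 tcp [0.5457 0.2519 0.1414] x-axis deg -158.03 tilt [ 5.e-04  1.e-04 -1.e+00] F [ 1.1  -0.79 -1.25] q [ 0.25  0.71  1.62 -0.    0.81 -1.71]
```

step_arm(
  moves=[0.3, 0.002, -0.001, -0.015, 0, 0.3, 0.002, -0.001, -0.03, 0, 0.3, 0.002, -0.001, -0.03, 0],
)

```text
t: 22.6
tcp_pos: [0.5457, 0.2516, 0.1351]
tool_rot: [-0.191, 0.982, -0.0, -0.0]
force: [0.3, -0.5, -1.1]
finger_gap: 0.67
gripper_force: 32.8
```

step_arm(
  moves=[0.3, 0, 0, -0.005, 0, 0.3, 0, 0, -0.008, 0, 0.3, 0, 0, -0.008, 0],
)

```text
t: 22.98
tcp_pos: [0.5458, 0.2517, 0.1337]
tool_rot: [-0.191, 0.982, 0.0, -0.0]
force: [0.1, 0.6, -1.2]
finger_gap: 0.671
gripper_force: 32.8
```

step_arm(
  moves=[0.3, 0, 0, -0.004, 0, 0.3, 0, 0, -0.004, 0, 0.3, 0, 0, -0.004, 0],
)

```text
t: 23.35
tcp_pos: [0.5458, 0.2516, 0.1329]
tool_rot: [-0.191, 0.982, -0.0, -0.0]
force: [0.2, 0.3, -1.9]
finger_gap: 0.668
gripper_force: 32.8
```

step_arm(
  moves=[0.3, 0, 0, -0.004, 0, 0.3, 0, 0, -0.004, 0, 0.3, 0, 0, -0.004, 0],
)

```text
t: 23.72
tcp_pos: [0.5459, 0.2516, 0.1322]
tool_rot: [-0.191, 0.982, -0.0, 0.0]
force: [-0.5, -1.2, -0.0]
finger_gap: 0.671
gripper_force: 32.9
```

step_arm(
  moves=[0.3, 0, 0, -0.004, 0, 0.3, 0, 0, -0.004, 0, 0.3, 0, 0, -0.004, 0],
)

```text
t: 24.1
tcp_pos: [0.546, 0.2517, 0.1315]
tool_rot: [-0.191, 0.982, 0.0, 0.0]
force: [-0.1, -0.2, 1.2]
finger_gap: 0.676
gripper_force: 33.1
```

Resting with about 1 N beyond its weight. Releasing.

step_arm(
  moves=[0.72, 0, 0, 0, 0, 0.78, 0, 0, 0, 0, 0.85, 0, 0, 0, 0, 0.85, 0, 0, 0, 0, 0.85, 0, 0, 0, 0, 0.85, 0, 0, 0.1, 0, 0.85, 0, 0, 0.3, 0, 0.85, 0, 0, 0.55, 0, 0.85, 0, 0, 0.8, 0, 0.85, 0, 0, 0.88, 0, 0.85, 0, 0, 0.88, 0, 0.85, 0, 0, 0.88, 0],
)

```text
t: 25.6
tcp_pos: [0.5448, 0.2513, 0.3053]
tool_rot: [-0.191, 0.982, -0.0, -0.002]
force: [0.5, 0.3, -0.6]
finger_gap: 0.849
gripper_force: 0.0
```

```bash
python3 - <<'E'
from h import *
pose();placed(.078,'p2')
im=cv2.imread('pics/p2.png'); cv2.imwrite('pics/p2c.png',cv2.resize(im[60:300,200:440],None,fx=2.5,fy=2.5,interpolation=cv2.INTER_CUBIC))
E
```

```text
t 25.6 tcp [0.5448 0.2513 0.3053] x-axis deg -158.03 tilt [-0.0039 -0.001  -1.    ] F [ 0.53  0.32 -0.55] q [ 0.25  0.49  1.49  0.    1.16 -1.71]
tin 6214 c [0.55   0.2547] size [0.1207 0.0626] long deg 21.84
z 0.07739365565047894
```

View pics/p2c.png

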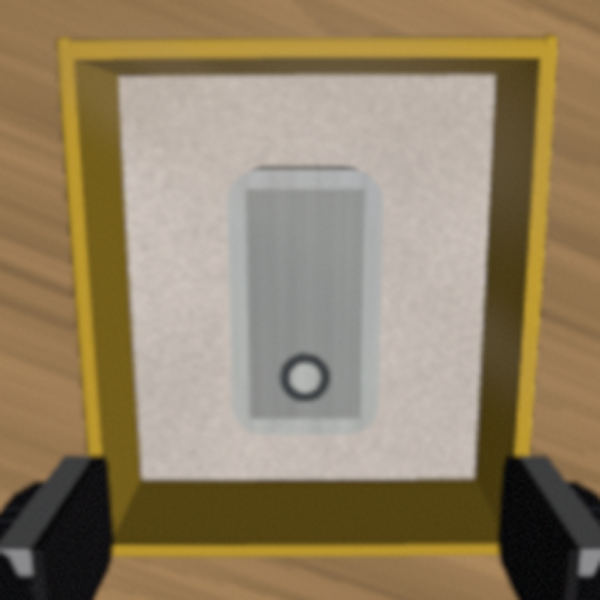

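The view shows the upper tin at crop pixel (305,300), square and centred in the box. The lower tin doesn't show on either side, so they are stacked flush. Handing in.

```bash
python3 -c "
from station import manip
print(manip.sign_off())"
```

```text
the job is handed in; nothing more can be done
None
```

Both tins are in the yellow box: the first was lowered until it rested on the card pad, centred and lined up with the box, and the second sits on top, flush as far as the camera shows; the arm touched nothing else and the job is handed in at about 26 s (the sign-off returned no verdict).

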